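Knock the gummed-in basket out of a portafilter

ROBOT

A 6-joint arm with a two-finger parallel gripper is mounted at the origin on the work surface. World frame = base frame: x ahead of the robot, y to its left, z up, the work surface at z = 0. Lengths are in m, angles in rad, forces in N, time in s.
With the tool pointing down it reaches from about 0.35 to 0.975 m from the base axis. Payload 4.9 kg.
Tool frame: the origin (TCP) lies on the centre line of the jaws, within the pads' length; the fingertips stand ahead of it and the grasp point (between the pads) is the TCP (manip.tip_extent is the z of the fingertips in the tool frame, in m); z points along the fingers, y is the line along which they close (so a half turn about z gives the same grasp; the last joint's range is limited). The gripper opens to 85 mm and grips with 20 to 120 N. Pads are 22 mm wide; open, the fingers measure 114 mm over their backs; the gripper's body (76 mm by 85 mm) begins 54 mm behind the grasp point. The pads swing forward as they close: fully open they stand 13 mm farther back than shut.
Start: joints at [1.163, 0.053, 1.613, -0, 1.476, -0.119], TCP at [0.178, 0.599, 0.25] pointing down, gripper open.
Joint ranges: [-3.01, 3.01], [-1.01, 2.22], [0.06, 2.58], [-1.02, 4.17], [0.09, 2.62], [-3.14, 3.14]. Speed limits (rad/s): [2.57, 2.57, 3.14, 3.14, 3.14, 3.14].

INTERFACE

Orientations are given as a unit quaternion [w, x, y, z].
In Python, from plant import manip gives the robot as it stands. The module is installed in compiled form; this text tells all that it offers.
- The arm moves only by the shell command python3 -m crank, which reads ROWS from standard input. ROWS is a JSON list that holds a single list of rows (three levels of brackets), with 1 to 5 rows, each of 7 numbers: the opening from 0.0 (shut) to 1.0 (fully open), then dx, dy, dz in shares of the most that a row can go, 1 being 62.5 mm, then a rotation vector rx, ry, rz in fractions of the full range, 1 being pi rad; each row shifts and turns the commanded pose from where the row before left it, along the tool's axes as they then stand; what a row does not reach is not made up. A row lasts 1/8 s, in which the tool goes at most 0.0625 m and 0.188 rad, less where a joint would pass 70% of its speed; a pose out of reach is approached as far as the arm can. The fingers move at their own pace and stop on an object; the grip force is fixed at half the most. Time passes only in rows, so rows that do not move let the fingers close. It prints the time, the measured TCP pose, the force, the opening and the grip force at its end. A shift or turn number past 1, either way, is cut back to 1. Input that does not fit is refused with a message, and nothing moves.
- manip.state(): the state, without advancing time (a new reading comes with each control period).
- manip.grab_frame(name): name is "side" or "top"; returns (picture, depth): 400x640x3 uint8, red, green, blue; 400x640 float32, m along the optical axis (not along the pixel's ray), 0 where there is no reading.
- manip.camera_params(name): a dict with "intrinsics" (3x3 intrinsics, pixels), "k1" (the pictures are not rectified: a ray, as slopes to the right and down, at radius r is drawn at 1 + k1 r^2 times it, then the intrinsics apply), "xyz" and "orientation" of the camera in the world. Camera axes: x right, y down, z forward; pixel columns grow to the right and rows downward; lengths in m; the calibration is good to about 2 mm. A picture is of the moment at which its call begins. camera_params takes no time and is no camera call.
- manip.job_done(): hands the job in; it is judged then, once.
Trained networks look in the newest picture that a camera, given by its name, has taken for a name from the list of things; names that differ only in an ending like _2 or _b are one class to them, and where a whole thing is asked for, a point or a joint stands for the part that bears it (a point fixed in the world has none). Each returns a list of dicts, best first, with "conf" (0 to 1); they miss things now and then, are a little off and sometimes report something else, mostly with a low value. They report only what shows in the picture. A call takes as long as a camera call.
- manip.look_for(camera, query): "extent" ([left, top, right, bottom] in pixels, round what is visible of it).
- manip.outline_of(camera, query): "region" (400x640 bool, what is visible of it) and "extent" ([left, top, right, bottom] in pixels, round what is visible of it).
- manip.mark_of(camera, query): "centre" ([row, column] in pixels: a listed point, or the origin of a listed thing).
The state is a dict: "time": time; "joint_pos": joint angles; "joint_vel": joint speeds; "joint_efforts": joint torques, N m; "tool_pos": TCP position; "tool_rot": TCP orientation; "contact_force": force on the tool from outside, world axes, zero at the start; "ft_torque": the same for the moment, N m; "gripper_width": opening from 0.0 (shut) to 1.0 (fully open); "grasp_force": force on a finger pad.
Only numpy, scipy, OpenCV 4.12 (cv2) and the standard library are available. Lean on these libraries where they do the work, as an engineer would, in place of code of your own. Each camera call takes 0.05 s, during which the arm holds its last target. There are 200 camera calls.

TASK

The filter basket is gummed into the upturned portafilter on the knock-out stand. Take the ejector rod from its holder, feel it into the spout bore and gently push the basket all the way down onto the rubber pad, never pressing with the rod harder than 25 N and keeping the gripper itself off the stand. Then stand the rod back in its holder, collar down on the block, and let go, leaving everything else on the counter alone.

Things in the scene. Friction and masses are not known exactly. Their poses are not given: they have to be found in the camera images.
- stand: fixed knock-out stand: blue base 140 x 140 x 10 mm, black rubber pad (top 13 mm above the counter), four posts, square 124 mm aluminium cradle plate, top 45 mm up. Origin: centre of the base's underside; z up. On the cradle lies a steel portafilter, upside down, its black handle along the stand's +x (reaching 178 mm out, at most 76 mm high).
- boss (a point): fixed point of the stand, 102 mm above its origin: where the bore's mouth would be were the portafilter laid centrally; axes as the stand's. The portafilter's round spout boss (52 mm across) has its flat top at this height and a vertical 14 mm through bore in its middle. A rod set lightly on the flat stops some tenths of a mm lower the nearer it is to the bore.
- cradle (a point): fixed point of the stand, 45 mm above its origin: cradle's centre. The portafilter was laid in by hand: its bore is anywhere up to 7 mm off this centre along the stand's x and, separately, y. No reported pose shows that offset; find the bore by eye or feel. Pushed sideways with over 2.5 N the portafilter creeps (to 8 mm off at most).
- basket (a joint): how far the brass and copper filter basket (60 mm across, 24 mm high, bottom up) has come down out of the portafilter, m: 0 to 0.003 at the start, 0.030 on the pad (hard stop). At value q its upturned bottom, which the rod meets below the bore, is 67 mm - q above the counter. It slides down under about 6 N plus 0.2 N per mm/s and stays where it is left.
- rod: ejector rod, standing upright in its holder: plain steel shank 12 mm thick and 75 mm long tapering to 10 mm over its last 3 mm, then a brass collar 32 mm across and 6 mm thick, then a red square grip 22 x 22 mm and 64 mm long, its flats facing the rod's x and y; 145 mm in all, about 0.22 kg. Origin: the middle of the tip's end face; z runs from the tip to the grip.
- rod_grip (a point): on the rod's axis in its red grip, 115 mm above the tip: a good place to grasp
- holder: rod holder fixed to the counter: wooden block 70 x 70 x 80 mm with a vertical through hole 16 mm wide in its middle; the rod's collar rests on its top, so that the rod's tip is 5 mm above the counter. Origin: centre of its underside; z up.
- pitcher: bystander, not to be disturbed: stainless milk pitcher, 84 mm across, 100 mm high, with a side handle; origin under its middle
- tamper: bystander, not to be disturbed: dark steel coffee tamper, base 58 mm across, 82 mm high; origin under its middle
- cup: bystander, not to be disturbed: white espresso cup, 76 mm across, 65 mm high; origin under its middle
- carton: bystander, not to be disturbed: blue and orange milk carton, 70 x 70 x 180 mm; origin under its middle
- syrup: bystander, not to be disturbed: amber syrup bottle, 60 mm across, 170 mm high; origin under its middle
- spoon: bystander, not to be disturbed: steel spoon with a wooden handle, 150 mm long, lying down; origin under its middle
- saucer: bystander, not to be disturbed: white saucer, 130 mm across, 16 mm high; origin under its middle

How it is judged:
On the way, in this order (a step that is already met when the one before it is completed fails the run):
1. the rod is lifted out of its holder (z of rod in the frame of holder above 0.08 m), for 0.1 s.
2. the basket has been pushed down onto the pad by the rod (value of joint basket above 0.027 m and contact force between rod and stand above 1 N and height (world z) of rod below 0.045 m and horizontal distance between rod and stand below 0.014 m), for 0.05 s.
At the end, for the whole second after the job is handed in: the basket is at least 27 mm down (on the pad, within 3 mm); the rod stands upright (within 0.1 rad) and still in the holder's hole, within 5 mm of its centre, its collar within 4 mm of the block, released (value of joint basket above 0.027 m and horizontal distance between rod and holder below 0.005 m and z of rod in the frame of holder below 0.009 m and angle between rod's own z axis and vertical below 0.1 rad and linear speed of rod below 0.02 m/s); the robot touches nothing.
It fails at once if the rod presses on the portafilter, its basket or the stand with more than 25 N (contact force between rod and stand above 25 N).
It fails at once if the fingers or arm push on the stand, portafilter or basket (contact force between any of the fingers, the arm and stand above 3 N).
It fails at once if a bystander is moved more than 15 mm (distance of any of pitcher, tamper, cup, carton, syrup, spoon, saucer from where it was at the start of the episode above 0.015 m).
It also fails if it takes over 72 s, if anything falls off the work surface, if the arm or the gripper's body presses on something with over 40 N, if the wrist force passes 120 N, or if a joint passes its speed limit or range.

## Working session

There is one attempt and no reset: what is moved stays moved. The work goes in short steps, Python scripts to look and compute and a shell command to move; the robot and the scene stay as the last step left them, time stands still between calls to the robot, and variables do not carry over. Pictures are saved under pics/ and viewed, at most 10 in all, crops included, and the job is handed in when it is done.

```bash
mkdir -p pics
cat > h.py <<'E'
import numpy as np, cv2
from scipy.spatial.transform import Rotation as R
from plant import manip
def rot(q): return R.from_quat([q[1],q[2],q[3],q[0]]).as_matrix()
def cam(n):
    p=manip.camera_params(n); return np.array(p["intrinsics"]),p["k1"],np.array(p["xyz"]),rot(p["orientation"])
def rays(n,uv):
    K,k1,t,Rm=cam(n); uv=np.asarray(uv,float).reshape(-1,1,2)
    # distortion r->r(1+k1 r^2)
    p=cv2.undistortPoints(uv,K,np.array([k1,0,0,0,0.]))[:,0]
    return np.c_[p,np.ones(len(p))]@Rm.T,t
def at_z(n,uv,z):
    d,t=rays(n,uv); return t+d*((z-t[2])/d[:,2])[:,None]
def at_depth(n,uv,dep):
    d,t=rays(n,uv); return t+d*np.asarray(dep)[:,None]
def cloud(n,dep,mask):
    v,u=np.nonzero(mask&(dep>0)); return at_depth(n,np.c_[u,v],dep[v,u])
E
python3 - <<'E'
from h import *
for n in("side","top"):
    im,d=manip.grab_frame(n); cv2.imwrite(f"pics/{n}0.png",im[:,:,::-1]); np.save(f"{n}0.npy",d)
    K,k1,t,Rm=cam(n); print(n,K.tolist(),k1,t,Rm[:,2])
    for q in ["stand","boss","cradle","rod","rod_grip","holder","basket"]:
        r=manip.mark_of(n,q) 
        print(q,[(np.round(x["centre"]).tolist(),round(x["conf"],2)) for x in r[:2]])
print(manip.state())
E
```

```text
side [[368.663689329261, 0.0, 322.1557882184569], [0.0, 368.663689329261, 208.06315957727867], [0.0, 0.0, 1.0]] -0.020804468311654098 [0.23847071 0.55102883 0.70680346] [ 0.39299265 -0.61051027 -0.68762925]
stand [([217.0, 380.0], 0.93)]
boss [([192.0, 387.0], 0.72)]
cradle [([210.0, 386.0], 0.84)]
rod []
rod_grip []
holder [([295.0, 300.0], 0.93), ([391.0, 241.0], 0.22)]Traceback (most recent call last):
  File "<stdin>", line 6, in <module>
ValueError: it knows: boss, carton, cradle, cup, holder, pitcher, rod, rod_grip, saucer, spoon, stand, syrup, tamper
```

View pics/side0.png

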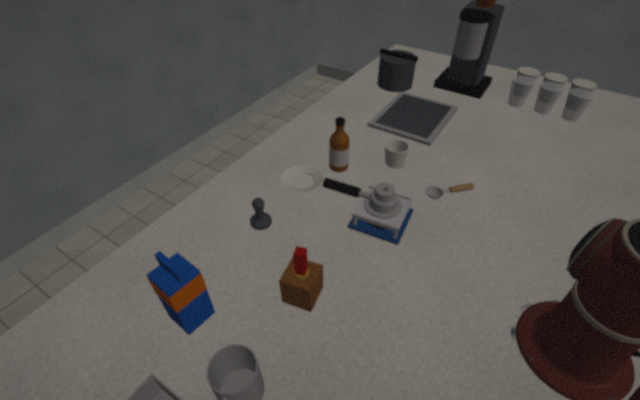

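The side view shows the holder with the red grip at (301,265), the stand and boss at (383,190) with the handle pointing left, the carton at (180,290), the tamper at (260,215), the saucer at (300,178), the syrup at (340,148), the spoon at (450,190) and the pitcher at (237,370).

Run:
```python
from h import *
n="top"
im,d=manip.grab_frame(n); cv2.imwrite(f"pics/{n}0.png",im[:,:,::-1]); np.save(f"{n}0.npy",d)
K,k1,t,Rm=cam(n); print(n,K.tolist(),k1,t,Rm.tolist())
Z=dict(stand=0,boss=.102,cradle=.045,rod=.005,rod_grip=.12,holder=0,pitcher=0,tamper=0,cup=0,carton=0,syrup=0,spoon=0,saucer=0)
for n in("top","side"):
    for q in Z:
        r=manip.mark_of(n,q)
        print(n,q,[(np.round(x["centre"],1).tolist(),round(x["conf"],2),at_z(n,[x["centre"][::-1]],Z[q])[0].round(3).tolist()) for x in r[:2]])
s=manip.state();print(s)
```

```text
top [[496.8673899383879, 0.0, 318.34169094533], [0.0, 496.8673899383879, 200.22494375772604], [0.0, 0.0, 1.0]] -0.09798912320695113 [0.51582084 0.04083267 1.31124997] [[-0.019507337209910384, -0.9979234324982864, 0.061386371987740565], [-0.9997703107428886, 0.01892467231482919, -0.010058952969595532], [0.008876347900293402, -0.06156849558511846, -0.9980633901708542]]
top stand [([241.8, 378.8], 0.81, [0.484, -0.13, 0.0])]
top boss [([244.6, 383.7], 0.73, [0.479, -0.128, 0.102]), ([164.7, 193.7], 0.44, [0.684, 0.334, 0.102])]
top cradle []
top rod [([227.4, 256.3], 0.59, [0.528, 0.192, 0.005])]
top rod_grip [([228.3, 253.0], 0.53, [0.525, 0.187, 0.12])]
top holder [([228.3, 258.9], 0.91, [0.525, 0.186, 0.0])]
top pitcher [([237.4, 169.6], 0.85, [0.505, 0.424, 0.0]), ([284.5, 457.5], 0.39, [0.366, -0.337, 0.0])]
top tamper [([143.6, 303.0], 0.84, [0.748, 0.066, 0.0])]
top cup [([206.8, 473.9], 0.62, [0.571, -0.388, 0.0]), ([160.6, 426.8], 0.32, [0.697, -0.265, 0.0])]
top carton [([162.4, 193.7], 0.7, [0.704, 0.358, 0.0])]
top syrup [([162.6, 428.0], 0.69, [0.692, -0.268, 0.0])]
top spo
[... 1015 characters left out ...]
joint_pos': array([ 1.16295888e+00,  5.26879305e-02,  1.61293322e+00, -1.56167264e-05,
        1.47601068e+00, -1.19021210e-01]), 'joint_vel': array([ 0.00106341, -0.00016163, -0.00019693,  0.0013598 , -0.00042385,
       -0.00109223]), 'joint_efforts': array([-7.07285835e-04, -3.93660557e+01, -3.70455587e+01, -2.54579409e-04,
        4.57567030e-04, -2.78413461e-05]), 'tool_pos': array([0.17801302, 0.59907576, 0.25029119]), 'tool_rot': array([ 2.40408723e-06,  1.43906002e-01,  9.89591361e-01, -2.09381349e-05]), 'contact_force': array([ 0.34375832,  0.34013994, -0.1174862 ]), 'ft_torque': array([ 0.01954366, -0.06209119,  0.02411886]), 'grasp_force': 0.0, 'gripper_width': 1.0004870837542197}
```

View pics/top0.png

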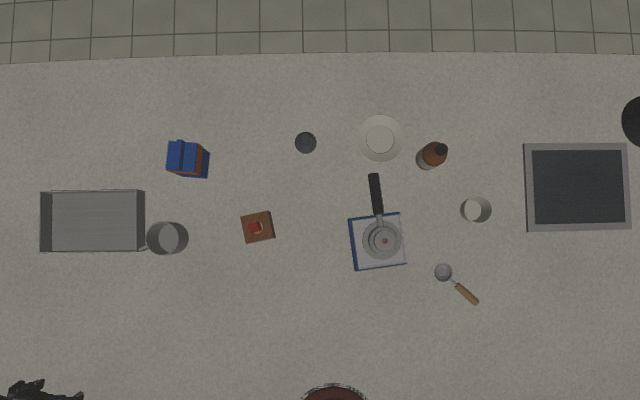

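The top view shows the holder at (258,227) with the red grip at (253,228), and the stand at (378,242) with the boss at (383,241) and its handle pointing up (world +x). I'll measure the colour regions and zoom in on both.

Run:
```python
from h import *
im=cv2.imread("pics/top0.png"); d=np.load("top0.npy"); si=cv2.imread("pics/side0.png"); sd=np.load("side0.npy")
def crop(i,u,v,s,k): return cv2.resize(i[v-s:v+s,u-s:u+s],None,fx=k,fy=k,interpolation=cv2.INTER_CUBIC)
a=np.hstack([crop(im,256,228,25,8),crop(im,382,242,25,8)]) 
# normalised local contrast for bore
cv2.imwrite("pics/z0.png",cv2.convertScaleAbs(a,alpha=1.4)) 
for n,i,dd in(("top",im,d),("side",si,sd)):
    f=i.astype(int); red=(f[:,:,2]>2.2*f[:,:,1])&(f[:,:,2]>2.2*f[:,:,0])&(f[:,:,2]>90)
    red[:, :200]=0; red[:,345:]=0
    c=cloud(n,dd,red); print(n,red.sum(),c.shape,c.min(0).round(3),c.max(0).round(3))
    t=c[c[:,2]>c[:,2].max()-.008]; print(" top face",len(t),t.mean(0).round(4))
for q,z in(("holder",.08),("stand",.045)):
    r=manip.outline_of("top",q)[0]; m=r["region"]; c=cloud("top",d,m); 
    print(q,r["conf"],r["extent"],c[:,2].max())
    s=c[abs(c[:,2]-z)<.006]; rr=cv2.minAreaRect((s[:,:2]*1000).astype(np.float32)); print(len(s),rr)
    if q=="stand":
        s=c[abs(c[:,2]-.102)<.006]; print("boss",len(s),s.mean(0),cv2.minEnclosingCircle((s[:,:2]*1000).astype(np.float32)))
        h=c[(c[:,0]>.57)]; print("handle",h.mean(0),h[:,0].max(),h[h[:,0]>.62].mean(0))
        s=c[abs(c[:,2]-.005)<.008]; print("base",len(s),cv2.minAreaRect((s[:,:2]*1000).astype(np.float32)))
```

```text
top 70 (70, 3) [0.518 0.171 0.147] [0.539 0.194 0.157]
 top face 56 [0.5285 0.183  0.1511]
side 66 (64, 3) [0.517 0.173 0.095] [0.66  0.326 0.153]
 top face 63 [0.5276 0.1832 0.1504]
holder 0.63 [239.4, 213.3, 277.0, 241.6] 0.1529759151839205
620 ((527.9727783203125, 182.96578979492188), (69.8637466430664, 69.87767791748047), 10.71697998046875)
stand 0.92 [349.6, 172.9, 409.9, 272.0] 0.109581103509659
1287 ((485.04931640625, -124.58251953125), (124.61695098876953, 125.12783813476562), 6.600865364074707)
boss 329 [ 0.48946729 -0.13045346  0.10227492] ((488.9565734863281, -130.38925170898438), 26.11757469177246)
handle [ 0.61440286 -0.11494247  0.07271027] 0.6580708561914768 [ 0.63899955 -0.11224752  0.07230363]
base 384 ((533.4183349609375, -119.34710693359375), (238.62290954589844, 142.48641967773438), 6.9589409828186035)
```

View pics/z0.png

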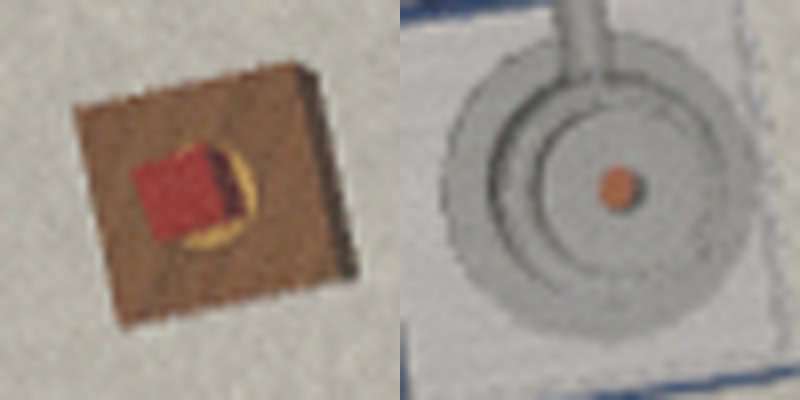

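The bore (orange dot) is central on the boss, and the depth gives a clean fit. Next, the grip's yaw and the grasp plan.

```bash
cat >> h.py <<'E'
def plan(goal,yawlist=None):
    "tool-frame translation to goal with current pose; rz options"
    s=manip.state(); Rm=rot(s["tool_rot"]); dl=Rm.T@(np.array(goal)-s["tool_pos"])
    print("tcp",s["tool_pos"].round(4),"tool-dxyz",dl.round(4),"F",s["contact_force"].round(2),"t",round(s["time"],2),"g",round(s["gripper_width"],3),round(s["grasp_force"],1))
    tilt=R.from_matrix(Rm.T@np.array([[0,1,0],[1,0,0],[0,0,-1]])).as_rotvec()
    yaw=np.arctan2(Rm[1,1],Rm[0,1]); print("tool y yaw deg",np.degrees(yaw).round(2),"tool z",Rm[:,2].round(4),"j6",s["joint_pos"][5].round(3))
    return s,Rm,yaw
E
python3 - <<'E'
from h import *
im=cv2.imread("pics/top0.png")[203:253,231:281]
b=cv2.resize(im,None,fx=8,fy=8,interpolation=cv2.INTER_CUBIC).astype(int)
m=(b[:,:,2]>1.9*b[:,:,1])&(b[:,:,2]>2*b[:,:,0])&(b[:,:,2]>105)
v,u=np.nonzero(m); w=at_z("top",np.c_[u/8+231-.44,v/8+203-.44],.15)
print(cv2.minAreaRect((w[:,:2]*1000).astype(np.float32)),w.mean(0))
print("tipext",manip.tip_extent)
s,Rm,yaw=plan([.528,.183,.25]); print(np.round(Rm,3))
E
```

```text
((528.8390502929688, 183.60940551757812), (20.7088623046875, 20.155494689941406), 18.596704483032227) [0.52904439 0.18367117 0.15      ]
tipext 0.019
tcp [0.178  0.5991 0.2503] tool-dxyz [-4.540e-01 -2.992e-01  3.000e-04] F [ 0.55 -0.52  0.04] t 1.8 g 1.001 0.0
tool y yaw deg 73.46 tool z [-1.e-04 -1.e-04 -1.e+00] j6 -0.119
[[-0.959  0.285 -0.   ]
 [ 0.285  0.959 -0.   ]
 [ 0.    -0.    -1.   ]]
```

The manual's scale: shifts go in shares of 62.5 mm and turns go in shares of pi rad. Converting my numbers, -0.05 m is -0.8, -0.033 m is -0.528.

```bash
echo '[[[1, -0.8, -0.528, 0, 0, 0, 0], [1, -0.8, -0.528, 0, 0, 0, 0], [1, -0.8, -0.528, 0, 0, 0, 0], [1, -0.8, -0.528, 0, 0, 0, 0], [1, -0.8, -0.528, 0, 0, 0, 0]]]' | python3 -m crank; echo '[[[1, -0.8, -0.528, 0, 0, 0, 0], [1, -0.8, -0.528, 0, 0, 0, 0], [1, -0.8, -0.528, 0, 0, 0, 0], [1, -0.8, -0.528, 0, 0, 0, 0]]]' | python3 -m crank;echo '[[[1, 0, 0, 0, 0, 0, -0.0487], [1, 0, 0, 0, 0, 0, -0.0487], [1, 0, 0, 0, 0, 0, -0.0487], [1, 0, 0, 0, 0, 0, -0.0487], [1, 0, 0, 0, 0, 0, 0]]]' | python3 -m crank
python3 -c "
from h import *
plan([.528,.183,.122])"
```

```text
time: 2.42
tool_pos: [0.3716, 0.3682, 0.2506]
tool_rot: [0.0, 0.144, 0.99, 0.0]
contact_force: [1.2, -0.2, -0.2]
gripper_width: 0.998
grasp_force: 0.0
time: 2.92
tool_pos: [0.5259, 0.1846, 0.2507]
tool_rot: [0.0, 0.144, 0.99, 0.0]
contact_force: [0.5, -0.0, 0.1]
gripper_width: 0.998
grasp_force: 0.0
time: 3.55
tool_pos: [0.5248, 0.1862, 0.2504]
tool_rot: [0.0, -0.16, 0.987, 0.0]
contact_force: [-0.9, 0.1, -1.1]
gripper_width: 0.999
grasp_force: 0.0
tcp [0.5248 0.1862 0.2504] tool-dxyz [-0.002  -0.0041  0.1284] F [-0.86  0.07 -1.1 ] t 3.55 g 0.999 0.0
tool y yaw deg 108.41 tool z [ 1.e-04  1.e-04 -1.e+00] j6 -1.685
```

To row units: 0.045 m is 0.72, 0.043 m is 0.688.

```bash
echo '[[[1, -0.032, -0.064, 0.64, 0, 0, 0], [1, 0, 0, 0.72, 0, 0, 0], [1, 0, 0, 0.688, 0, 0, 0], [1, 0, 0, 0, 0, 0, 0]]]' | python3 -m crank; echo '[[[0, 0, 0, 0, 0, 0, 0], [0, 0, 0, 0, 0, 0, 0], [0, 0, 0, 0, 0, 0, 0], [0, 0, 0, 0, 0, 0, 0]]]' | python3 -m crank
```

```text
time: 4.05
tool_pos: [0.5249, 0.1825, 0.1181]
tool_rot: [-0.004, -0.16, 0.987, -0.0]
contact_force: [0.4, -0.4, 0.3]
gripper_width: 1.0
grasp_force: 0.0
time: 4.55
tool_pos: [0.5289, 0.1833, 0.1239]
tool_rot: [0.001, -0.161, 0.987, 0.0]
contact_force: [-2.1, -0.4, 4.6]
gripper_width: 0.249
grasp_force: 59.6
```

To row units: -0.05 m is -0.8, -0.04 m is -0.64.

```bash
echo '[[[0, 0, 0, 0, 0, 0, 0], [0, 0, 0, 0, 0, 0, 0]]]' | python3 -m crank; echo '[[[0, 0, 0, -0.32, 0, 0, 0], [0, 0, 0, -0.64, 0, 0, 0], [0, 0, 0, -0.8, 0, 0, 0], [0, 0, 0, 0, 0, 0, 0], [0, 0, 0, 0, 0, 0, 0]]]' | python3 -m crank
python3 - <<'E'
from h import *
im,d=manip.grab_frame("top"); si,sd=manip.grab_frame("side"); cv2.imwrite("pics/z1.png",np.vstack([cv2.resize(im[150:300,180:440],None,fx=2,fy=2),cv2.resize(si[160:310,240:500],None,fx=2,fy=2)])[:,:,::-1])
np.savez("f1.npz",im=im,d=d,si=si,sd=sd)
plan([.489,-.1304,.3])
E
```

```text
time: 4.8
tool_pos: [0.5289, 0.1834, 0.1239]
tool_rot: [0.001, -0.161, 0.987, 0.0]
contact_force: [-1.2, 1.1, 5.4]
gripper_width: 0.251
grasp_force: 59.6
time: 5.42
tool_pos: [0.5271, 0.1829, 0.2313]
tool_rot: [-0.001, -0.161, 0.987, -0.0]
contact_force: [-0.5, -0.8, -3.5]
gripper_width: 0.249
grasp_force: 60.2
tcp [0.5265 0.1828 0.2296] tool-dxyz [ 0.1353 -0.285  -0.0699] F [-0.64 -0.14 -3.4 ] t 5.53 g 0.251 60.1
tool y yaw deg 108.52 tool z [-0.0046 -0.001  -1.    ] j6 -1.693
```

View pics/z1.png

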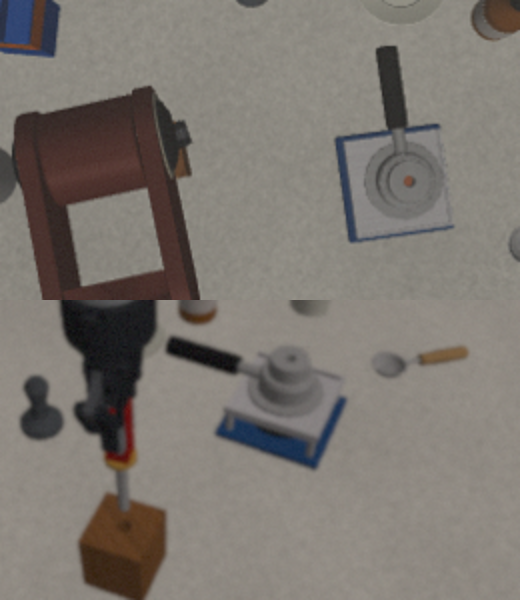

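The rod is held upright and out of the holder at lower left of the side crop. The stand is unobstructed, with the bore at about (409,182) in the top crop. Moving over the boss.

To row units: -0.0475 m is -0.76, -0.03 m is -0.48.

```bash
echo '[[[0, 0, 0, -0.48, 0, 0, 0], [0, 0.36, -0.76, 0, 0, 0, 0], [0, 0.36, -0.76, 0, 0, 0, 0], [0, 0.36, -0.76, 0, 0, 0, 0], [0, 0.36, -0.76, 0, 0, 0, 0]]]' | python3 -m crank; echo '[[[0, 0.36, -0.76, 0, 0, 0, 0], [0, 0.36, -0.76, 0, 0, 0, 0], [0, 0, 0, 0, 0, 0, 0], [0, 0, 0, 0, 0, 0, 0], [0, 0, 0, 0, 0, 0, 0]]]' | python3 -m crank
cat > rodfind.py <<'E'
from h import *
im,d=manip.grab_frame("side"); cv2.imwrite("pics/side_rod.png",im[:,:,::-1]); np.savez("f2.npz",im=im,d=d)
s=manip.state(); p=s["tool_pos"]; K,k1,t,Rm=cam("side")
v,u=np.mgrid[0:400,0:640]; W=at_depth("side",np.c_[u.ravel(),v.ravel()],d.ravel()).reshape(400,640,3)
m=(d>0)&(np.hypot(W[:,:,0]-p[0],W[:,:,1]-p[1])<.03)&(W[:,:,2]<p[2]-.022)&(W[:,:,2]>.106)
c=W[m]; h=np.array([Rm[0,2],Rm[1,2]]); h/=np.hypot(*h); lat=np.array([-h[1],h[0]])
for lo in np.arange(.106,p[2]-.022,.008):
    k=c[(c[:,2]>=lo)&(c[:,2]<lo+.008)][:,:2]-p[:2]
    if len(k): a=k@lat; b=k@h; print(round(lo,3),len(k),"lat %.1f..%.1f mid %.1f mm front %.1f"%(a.min()*1e3,a.max()*1e3,(a.max()+a.min())*500,b.min()*1e3))
print("lat",lat,"h",h)
E
python3 rodfind.py; python3 -c "
from h import *
plan([.489,-.1304,.251])"
```

```text
time: 6.15
tool_pos: [0.5016, -0.027, 0.26]
tool_rot: [-0.002, -0.161, 0.987, 0.001]
contact_force: [0.4, 0.2, -2.6]
gripper_width: 0.25
grasp_force: 60.3
time: 6.78
tool_pos: [0.4903, -0.1288, 0.2615]
tool_rot: [-0.001, -0.162, 0.987, 0.001]
contact_force: [0.3, -0.5, -2.5]
gripper_width: 0.251
grasp_force: 60.9
0.138 2 lat 0.7..2.9 mid 1.8 mm front -5.6
0.146 15 lat -6.4..3.7 mid -1.3 mm front -9.8
0.154 12 lat -7.3..4.0 mid -1.6 mm front -8.1
0.162 13 lat -6.6..3.3 mid -1.7 mm front -8.1
0.17 17 lat -5.8..4.1 mid -0.9 mm front -7.6
0.178 12 lat -7.8..4.5 mid -1.6 mm front -8.2
0.186 15 lat -6.2..3.6 mid -1.3 mm front -8.6
0.194 15 lat -7.3..4.1 mid -1.6 mm front -8.4
0.202 12 lat -6.2..2.9 mid -1.6 mm front -8.5
0.21 5 lat -2.8..3.9 mid 0.5 mm front -9.5
0.218 58 lat -16.4..14.2 mid -1.1 mm front -19.1
0.226 30 lat -12.2..11.3 mid -0.5 mm front -15.8
0.234 20 lat -8.1..11.5 mid 1.7 mm front -14.8
lat [0.84085144 0.54126598] h [ 0.54126598 -0.84085144]
tcp [ 0.4904 -0.1288  0.2617] tool-dxyz [ 0.0019 -0.0011  0.0107] F [-0.08 -0.62 -2.72] t 6.83 g 0.25 60.9
tool y yaw deg 108.63 tool z [-9.e-04  6.e-04 -1.e+00] j6 -2.3
```

```bash
cat > boss.py <<'E'
from h import *
import sys
from scipy.optimize import least_squares
K,k1,t,Rm=cam("side")
def go(d,im):
    v,u=np.mgrid[0:400,0:640]; W=at_depth("side",np.c_[u.ravel(),v.ravel()],d.ravel()).reshape(400,640,3)
    m=(d>0)&(np.hypot(W[:,:,0]-.489,W[:,:,1]+.13)<.045)&(abs(W[:,:,2]-.102)<.004)
    c=W[m]; print(len(c),c.mean(0).round(4),c[:,2].std(),cv2.minEnclosingCircle((c[:,:2]*1000).astype(np.float32)))
    h=cv2.convexHull((c[:,:2]*1000).astype(np.float32))[:,0]
    f=least_squares(lambda p:np.hypot(h[:,0]-p[0],h[:,1]-p[1])-25.5,[489,-130],loss="soft_l1"); print("circle fit",f.x)
z=np.load("f2.npz"); si=cv2.imread("pics/side0.png")
go(np.load("side0.npy"),si); go(np.load("f1.npz")["sd"],0); go(z["d"],0)
a=si[165:235,345:425]; b=z["im"][120:220,330:430][:,:,::-1]
cv2.imwrite("pics/z2.png",cv2.convertScaleAbs(np.hstack([cv2.resize(a,(400,350),interpolation=cv2.INTER_CUBIC),cv2.resize(b,(350,350),interpolation=cv2.INTER_CUBIC)]),alpha=1.3))
E
python3 boss.py
```

```text
229 [ 0.4871 -0.1275  0.1024] 0.0014298064071620533 ((487.17315673828125, -128.49050903320312), 27.032672882080078)
circle fit [ 487.74828589 -129.16595768]
227 [ 0.4872 -0.1273  0.1024] 0.0013254049638520063 ((488.03057861328125, -128.70204162597656), 26.640066146850586)
circle fit [ 487.72987579 -128.80893601]
229 [ 0.4871 -0.1274  0.1024] 0.0014477702264773787 ((487.50732421875, -129.34725952148438), 26.853500366210938)
circle fit [ 487.59490824 -128.92357761]
```

View pics/z2.png

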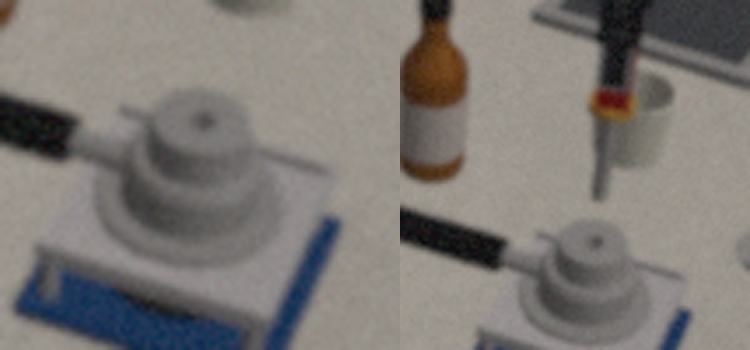

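Both cameras agree that the TCP target is about (0.4899, -0.1302). Correcting, then descending to just above the boss.

To row units: 0.02 m is 0.32, 0.012 m is 0.192.

```bash
echo '[[[0, 0.0144, -0.0192, 0.32, 0, 0, 0], [0, 0, 0, 0.192, 0, 0, 0], [0, 0, 0, 0, 0, 0, 0], [0, 0, 0, 0, 0, 0, 0], [0, 0, 0, 0, 0, 0, 0]]]' | python3 -m crank; python3 -c "
from h import *
plan([.4899,-.1302,.221])"
```

```text
time: 7.45
tool_pos: [0.4903, -0.1316, 0.231]
tool_rot: [0.001, -0.161, 0.987, -0.0]
contact_force: [0.3, 0.2, -3.0]
gripper_width: 0.249
grasp_force: 60.7
tcp [ 0.4903 -0.1316  0.231 ] tool-dxyz [-0.      0.0015  0.01  ] F [ 0.3   0.15 -3.02] t 7.45 g 0.249 60.7
tool y yaw deg 108.52 tool z [ 1.2e-03 -5.0e-04 -1.0e+00] j6 -2.303
```

To row units: 0.003 m is 0.048, 0.0014 m is 0.0224.

```bash
echo '[[[0, 0, 0.0224, 0.048, 0, 0, 0], [0, 0, 0, 0, 0, 0, 0], [0, 0, 0, 0, 0, 0, 0], [0, 0, 0, 0, 0, 0, 0]]]' | python3 -m crank; echo '[[[0, 0, 0, 0.032, 0, 0, 0], [0, 0, 0, 0, 0, 0, 0], [0, 0, 0, 0, 0, 0, 0]]]' | python3 -m crank; python3 -c "
from h import *
plan([.4899,-.1302,.221])"
```

```text
time: 7.95
tool_pos: [0.4896, -0.1301, 0.2274]
tool_rot: [0.0, -0.161, 0.987, -0.0]
contact_force: [0.1, -0.5, -3.4]
gripper_width: 0.251
grasp_force: 60.7
time: 8.32
tool_pos: [0.4895, -0.1301, 0.2252]
tool_rot: [-0.0, -0.161, 0.987, 0.0]
contact_force: [-0.3, -0.1, -2.5]
gripper_width: 0.249
grasp_force: 60.7
tcp [ 0.4895 -0.1301  0.2252] tool-dxyz [-0.0004 -0.0002  0.0042] F [-0.27 -0.13 -2.53] t 8.32 g 0.249 60.7
tool y yaw deg 108.52 tool z [-1.e-04  0.e+00 -1.e+00] j6 -2.301
```

Good. Feeling down in 1 mm steps.

To row units: 0.001 m is 0.016.

```bash
for i in 1; do echo '[[[0, 0, 0, 0.016, 0, 0, 0], [0, 0, 0, 0.016, 0, 0, 0], [0, 0, 0, 0, 0, 0, 0]]]' | python3 -m crank; echo '[[[0, 0, 0, 0.016, 0, 0, 0], [0, 0, 0, 0, 0, 0, 0]]]' | python3 -m crank; echo '[[[0, 0, 0, 0.016, 0, 0, 0], [0, 0, 0, 0, 0, 0, 0]]]' | python3 -m crank;  done
```

```text
time: 8.7
tool_pos: [0.4894, -0.1301, 0.2231]
tool_rot: [-0.0, -0.161, 0.987, 0.0]
contact_force: [-0.0, 0.0, -3.6]
gripper_width: 0.25
grasp_force: 60.7
time: 8.95
tool_pos: [0.4895, -0.1301, 0.2222]
tool_rot: [-0.0, -0.161, 0.987, 0.0]
contact_force: [-0.2, -0.8, -3.0]
gripper_width: 0.252
grasp_force: 60.7
time: 9.2
tool_pos: [0.4895, -0.1301, 0.2212]
tool_rot: [-0.0, -0.161, 0.987, 0.0]
contact_force: [-0.8, -0.3, -2.9]
gripper_width: 0.249
grasp_force: 60.7
```

To row units: 0.001 m is 0.016.

```bash
for i in 1; do echo '[[[0, 0, 0, 0.016, 0, 0, 0], [0, 0, 0, 0, 0, 0, 0]]]' | python3 -m crank|sed -n '2p;4p'; echo '[[[0, 0, 0, 0.016, 0, 0, 0], [0, 0, 0, 0, 0, 0, 0]]]' | python3 -m crank|sed -n '2p;4p'; echo '[[[0, 0, 0, 0.016, 0, 0, 0], [0, 0, 0, 0, 0, 0, 0]]]' | python3 -m crank|sed -n '2p;4p';  done
```

```text
tool_pos: [0.4895, -0.1301, 0.2202]
contact_force: [0.2, 0.6, -2.8]
tool_pos: [0.4895, -0.1301, 0.2192]
contact_force: [-0.1, -0.4, -2.6]
tool_pos: [0.4895, -0.1301, 0.2182]
contact_force: [0.5, -1.5, -2.8]
```

To row units: 0.001 m is 0.016.

```bash
echo '[[[0, 0, 0, 0.016, 0, 0, 0], [0, 0, 0, 0.016, 0, 0, 0], [0, 0, 0, 0, 0, 0, 0]]]' | python3 -m crank|sed -n '2p;4p'; echo '[[[0, 0, 0, 0.016, 0, 0, 0], [0, 0, 0, 0.016, 0, 0, 0], [0, 0, 0, 0, 0, 0, 0]]]' | python3 -m crank|sed -n '2p;4p'; echo '[[[0, 0, 0, 0.016, 0, 0, 0], [0, 0, 0, 0.016, 0, 0, 0], [0, 0, 0, 0, 0, 0, 0]]]' | python3 -m crank|sed -n '2p;4p'
```

```text
tool_pos: [0.4895, -0.1301, 0.2161]
contact_force: [-0.4, 0.9, -2.8]
tool_pos: [0.4894, -0.1301, 0.2141]
contact_force: [-0.1, -0.2, -2.7]
tool_pos: [0.4894, -0.1301, 0.2121]
contact_force: [-1.2, -0.7, -2.8]
```

The rod is in the bore, with no sideways force. Going down to just above the basket.

To row units: 0.002 m is 0.032.

```bash
echo '[[[0, 0, 0, 0.032, 0, 0, 0], [0, 0, 0, 0.032, 0, 0, 0], [0, 0, 0, 0.032, 0, 0, 0], [0, 0, 0, 0.032, 0, 0, 0], [0, 0, 0, 0, 0, 0, 0]]]' | python3 -m crank|sed -n '2p;4p'; echo '[[[0, 0, 0, 0.032, 0, 0, 0], [0, 0, 0, 0.032, 0, 0, 0], [0, 0, 0, 0.032, 0, 0, 0], [0, 0, 0, 0.032, 0, 0, 0], [0, 0, 0, 0, 0, 0, 0]]]' | python3 -m crank|sed -n '2p;4p'; echo '[[[0, 0, 0, 0.016, 0, 0, 0], [0, 0, 0, 0.016, 0, 0, 0], [0, 0, 0, 0.016, 0, 0, 0], [0, 0, 0, 0, 0, 0, 0]]]' | python3 -m crank|sed -n '1,2p;4p'
```

```text
tool_pos: [0.4894, -0.1301, 0.204]
contact_force: [-0.0, -0.3, -2.4]
tool_pos: [0.4894, -0.1301, 0.196]
contact_force: [0.1, -0.1, -2.5]
time: 12.82
tool_pos: [0.4895, -0.1301, 0.1932]
contact_force: [0.5, -0.0, -2.1]
```

To row units: 0.001 m is 0.016.

```bash
for i in 1; do echo '[[[0, 0, 0, 0.016, 0, 0, 0], [0, 0, 0, 0.016, 0, 0, 0], [0, 0, 0, 0.016, 0, 0, 0], [0, 0, 0, 0.016, 0, 0, 0], [0, 0, 0, 0.016, 0, 0, 0]]]' | python3 -m crank|sed -n '2p;4p'; echo '[[[0, 0, 0, 0.016, 0, 0, 0], [0, 0, 0, 0.016, 0, 0, 0], [0, 0, 0, 0.016, 0, 0, 0]]]' | python3 -m crank|sed -n '2p;4p'; echo '[[[0, 0, 0, 0.016, 0, 0, 0], [0, 0, 0, 0.016, 0, 0, 0], [0, 0, 0, 0.016, 0, 0, 0]]]' | python3 -m crank|sed -n '2p;4p'; done
```

```text
tool_pos: [0.4895, -0.1301, 0.1882]
contact_force: [0.8, 0.2, -2.7]
tool_pos: [0.4895, -0.1301, 0.1852]
contact_force: [0.5, -0.3, -3.1]
tool_pos: [0.4898, -0.1302, 0.1832]
contact_force: [-2.9, 1.0, 4.9]
```

To row units: 0.001 m is 0.016.

```bash
for i in 1; do echo '[[[0, 0, 0, 0.016, 0, 0, 0], [0, 0, 0, 0.016, 0, 0, 0], [0, 0, 0, 0.016, 0, 0, 0]]]' | python3 -m crank|sed -n '2p;4p'; echo '[[[0, 0, 0, 0.016, 0, 0, 0], [0, 0, 0, 0.016, 0, 0, 0], [0, 0, 0, 0.016, 0, 0, 0], [0, 0, 0, 0.016, 0, 0, 0]]]' | python3 -m crank|sed -n '2,4p'; done
```

```text
tool_pos: [0.4897, -0.1302, 0.1794]
contact_force: [-1.1, 0.7, 3.8]
tool_pos: [0.4896, -0.1302, 0.1753]
tool_rot: [0.0, -0.161, 0.987, -0.0]
contact_force: [-0.9, 1.0, 3.9]
```

To row units: 0.001 m is 0.016.

```bash
echo '[[[0, 0, 0, 0.016, 0, 0, 0], [0, 0, 0, 0.016, 0, 0, 0], [0, 0, 0, 0.016, 0, 0, 0], [0, 0, 0, 0.016, 0, 0, 0]]]' | python3 -m crank|sed -n '2p;4p'; echo '[[[0, 0, 0, 0.016, 0, 0, 0], [0, 0, 0, 0.016, 0, 0, 0], [0, 0, 0, 0.016, 0, 0, 0], [0, 0, 0, 0.016, 0, 0, 0]]]' | python3 -m crank|sed -n '2p;4p'; echo '[[[0, 0, 0, 0.016, 0, 0, 0], [0, 0, 0, 0.016, 0, 0, 0], [0, 0, 0, 0.016, 0, 0, 0], [0, 0, 0, 0.016, 0, 0, 0]]]' | python3 -m crank|sed -n '2p;4p'; echo '[[[0, 0, 0, 0.016, 0, 0, 0], [0, 0, 0, 0.016, 0, 0, 0]]]' | python3 -m crank|sed -n '2p;4p'
```

```text
tool_pos: [0.4896, -0.1302, 0.1713]
contact_force: [-0.3, 1.4, 3.8]
tool_pos: [0.4896, -0.1302, 0.1673]
contact_force: [-0.5, 0.9, 4.6]
tool_pos: [0.4896, -0.1301, 0.1633]
contact_force: [-0.5, 0.3, 3.7]
tool_pos: [0.4895, -0.1302, 0.1613]
contact_force: [-0.2, -0.5, 3.4]
```

To row units: 0.001 m is 0.016.

```bash
echo '[[[0, 0, 0, 0.016, 0, 0, 0], [0, 0, 0, 0.016, 0, 0, 0], [0, 0, 0, 0.016, 0, 0, 0]]]' | python3 -m crank|sed -n '2p;4p'; echo '[[[0, 0, 0, 0.008, 0, 0, 0], [0, 0, 0, 0.008, 0, 0, 0]]]' | python3 -m crank|sed -n '2p;4p'; echo '[[[0, 0, 0, 0.008, 0, 0, 0], [0, 0, 0, 0.008, 0, 0, 0]]]' | python3 -m crank|sed -n '2p;4p'
```

```text
tool_pos: [0.4895, -0.1302, 0.1582]
contact_force: [-0.2, 0.0, 4.1]
tool_pos: [0.4895, -0.1301, 0.1571]
contact_force: [-0.6, 0.0, 3.8]
tool_pos: [0.4895, -0.1301, 0.1562]
contact_force: [0.4, -0.0, 3.0]
```

To row units: 0.0005 m is 0.008.

```bash
echo '[[[0, 0, 0, 0.008, 0, 0, 0]]]' | python3 -m crank|sed -n '2p;4p'; echo '[[[0, 0, 0, 0.008, 0, 0, 0]]]' | python3 -m crank|sed -n '2p;4p'; echo '[[[0, 0, 0, 0.008, 0, 0, 0]]]' | python3 -m crank|sed -n '1,2p;4p'
```

```text
tool_pos: [0.4895, -0.1302, 0.1558]
contact_force: [0.0, -0.1, 3.2]
tool_pos: [0.4896, -0.1302, 0.1557]
contact_force: [-0.7, -0.0, 5.7]
time: 18.08
tool_pos: [0.4897, -0.1302, 0.1556]
contact_force: [-1.5, 1.4, 8.9]
```

The force rises without any travel at exactly the expected pad height. Holding briefly, then withdrawing.

To row units: 0.0002 m is 0.0032.

```bash
echo '[[[0, 0, 0, 0.0032, 0, 0, 0], [0, 0, 0, 0, 0, 0, 0]]]' | python3 -m crank|sed -n '2p;4p'; echo '[[[0, 0, 0, -0.064, 0, 0, 0], [0, 0, 0, -0.16, 0, 0, 0], [0, 0, 0, -0.24, 0, 0, 0], [0, 0, 0, -0.32, 0, 0, 0], [0, 0, 0, -0.4, 0, 0, 0]]]' | python3 -m crank|sed -n '2p;4p'; echo '[[[0, 0, 0, -0.48, 0, 0, 0], [0, 0, 0, 0, 0, 0, 0], [0, 0, 0, 0, 0, 0, 0]]]' | python3 -m crank; python3 -c "
from h import *
plan([.5287,.1833,.26])
im,d=manip.grab_frame('top'); s=im[205:275,345:415]
cv2.imwrite('pics/x.png',s[:,:,::-1])"
```

```text
tool_pos: [0.4897, -0.1302, 0.1556]
contact_force: [-1.4, 0.4, 7.9]
tool_pos: [0.4891, -0.1299, 0.23]
contact_force: [0.8, 1.0, -2.0]
time: 19.32
tool_pos: [0.4891, -0.1299, 0.2581]
tool_rot: [-0.0, -0.161, 0.987, 0.0]
contact_force: [0.5, -0.5, -3.5]
gripper_width: 0.247
grasp_force: 61.1
tcp [ 0.4891 -0.1299  0.2581] tool-dxyz [-0.137   0.2844 -0.0018] F [ 0.5  -0.48 -3.52] t 19.32 g 0.247 61.1
tool y yaw deg 108.52 tool z [-1.e-03  5.e-04 -1.e+00] j6 -2.301
```

To row units: 0.0474 m is 0.7584, -0.0228 m is -0.3648.

```bash
echo '[[[0, -0.3648, 0.7584, 0, 0, 0, 0], [0, -0.3648, 0.7584, 0, 0, 0, 0], [0, -0.3648, 0.7584, 0, 0, 0, 0], [0, -0.3648, 0.7584, 0, 0, 0, 0], [0, -0.3648, 0.7584, 0, 0, 0, 0]]]' | python3 -m crank|sed -n '2p'; echo '[[[0, -0.3648, 0.7584, 0, 0, 0, 0], [0, 0, 0, 0, 0, 0, 0], [0, 0, 0, 0, 0, 0, 0], [0, 0, 0, 0, 0, 0, 0], [0, 0, 0, 0, 0, 0, 0]]]' | python3 -m crank|sed -n '2p'; python3 -c "
from h import *
plan([.5285,.1833,.26])"
```

```text
tool_pos: [0.5215, 0.1324, 0.2567]
tool_pos: [0.5289, 0.1819, 0.2585]
tcp [0.5289 0.1819 0.2585] tool-dxyz [-0.      0.0014 -0.0015] F [-0.57  0.12 -2.01] t 20.62 g 0.25 61.3
tool y yaw deg 108.42 tool z [-2.e-04 -2.e-04 -1.e+00] j6 -1.694
```

To row units: 0.03 m is 0.48, 0.021 m is 0.336.

```bash
echo '[[[0, 0, 0.0224, 0.48, 0, 0, 0], [0, 0, 0, 0.336, 0, 0, 0], [0, 0, 0, 0, 0, 0, 0], [0, 0, 0, 0, 0, 0, 0], [0, 0, 0, 0, 0, 0, 0]]]' | python3 -m crank|sed -n '2p;4p'; python3 -c "
from h import *
plan([.5285,.1833,.2])"
```

```text
tool_pos: [0.5293, 0.1844, 0.2091]
contact_force: [-0.3, 0.1, -2.1]
tcp [0.5293 0.1844 0.2091] tool-dxyz [ 0.0011 -0.0008  0.0091] F [-0.3   0.11 -2.11] t 21.25 g 0.249 61.2
tool y yaw deg 108.52 tool z [ 2.4e-03  5.0e-04 -1.0e+00] j6 -1.691
```

To row units: 0.003 m is 0.048, 0.001 m is 0.016.

```bash
echo '[[[0, 0.016, -0.0128, 0.048, 0, 0, 0], [0, 0, 0, 0.016, 0, 0, 0], [0, 0, 0, 0, 0, 0, 0], [0, 0, 0, 0, 0, 0, 0]]]' | python3 -m crank|sed -n '2p;4p'; echo '[[[0, 0, 0, 0.016, 0, 0, 0], [0, 0, 0, 0.016, 0, 0, 0], [0, 0, 0, 0, 0, 0, 0]]]' | python3 -m crank|sed -n '2p;4p'; echo '[[[0, 0, 0, 0.016, 0, 0, 0], [0, 0, 0, 0.016, 0, 0, 0], [0, 0, 0, 0, 0, 0, 0]]]' | python3 -m crank|sed -n '2p;4p'; echo '[[[0, 0, 0, 0.016, 0, 0, 0], [0, 0, 0, 0.016, 0, 0, 0], [0, 0, 0, 0, 0, 0, 0]]]' | python3 -m crank|sed -n '2p;4p'
```

```text
tool_pos: [0.5278, 0.1833, 0.2036]
contact_force: [-0.1, -0.1, -2.8]
tool_pos: [0.5277, 0.1832, 0.2014]
contact_force: [-0.4, 0.7, -3.6]
tool_pos: [0.5277, 0.1832, 0.1994]
contact_force: [1.0, -0.6, -3.2]
tool_pos: [0.5277, 0.1832, 0.1975]
contact_force: [-0.1, 0.3, -3.0]
```

To row units: 0.001 m is 0.016, -0.0004 m is -0.0064.

```bash
echo '[[[0, -0.0064, 0, 0.016, 0, 0, 0], [0, 0, 0, 0.016, 0, 0, 0], [0, 0, 0, 0, 0, 0, 0]]]' | python3 -m crank|sed -n '2p;4p'; echo '[[[0, 0, 0, 0.016, 0, 0, 0], [0, 0, 0, 0.032, 0, 0, 0], [0, 0, 0, 0, 0, 0, 0]]]' | python3 -m crank|sed -n '2p;4p';  echo '[[[0, 0, 0, 0.032, 0, 0, 0], [0, 0, 0, 0.032, 0, 0, 0], [0, 0, 0, 0, 0, 0, 0]]]' | python3 -m crank|sed -n '2p;4p'
```

```text
tool_pos: [0.528, 0.1834, 0.1954]
contact_force: [-0.0, -0.1, -3.3]
tool_pos: [0.528, 0.1833, 0.1922]
contact_force: [0.3, 0.2, -2.6]
tool_pos: [0.528, 0.1833, 0.1883]
contact_force: [-0.8, 0.4, -2.7]
```

In the hole (tip about 11 mm below the block top). Lowering to near the collar seat at TCP z of about 0.124.

To row units: 0.008 m is 0.128, 0.006 m is 0.096.

```bash
echo '[[[0, 0, 0, 0.096, 0, 0, 0], [0, 0, 0, 0.128, 0, 0, 0], [0, 0, 0, 0.128, 0, 0, 0], [0, 0, 0, 0, 0, 0, 0]]]' | python3 -m crank|sed -n '2p;4p'; echo '[[[0, 0, 0, 0.16, 0, 0, 0], [0, 0, 0, 0.16, 0, 0, 0], [0, 0, 0, 0.16, 0, 0, 0], [0, 0, 0, 0.064, 0, 0, 0], [0, 0, 0, 0, 0, 0, 0]]]' | python3 -m crank|sed -n '2p;4p';  echo '[[[0, 0, 0, 0.032, 0, 0, 0], [0, 0, 0, 0.032, 0, 0, 0], [0, 0, 0, 0, 0, 0, 0]]]' | python3 -m crank|sed -n '2p;4p'
```

```text
tool_pos: [0.5274, 0.1832, 0.1651]
contact_force: [-0.5, 0.3, -2.4]
tool_pos: [0.5279, 0.1833, 0.1321]
contact_force: [1.0, 0.3, -1.9]
tool_pos: [0.5281, 0.1834, 0.1286]
contact_force: [-1.0, 0.3, -2.2]
```

To row units: 0.002 m is 0.032, 0.001 m is 0.016.

```bash
echo '[[[0, 0, 0, 0.032, 0, 0, 0], [0, 0, 0, 0.016, 0, 0, 0], [0, 0, 0, 0.016, 0, 0, 0], [0, 0, 0, 0, 0, 0, 0]]]' | python3 -m crank|sed -n '2p;4p'; echo '[[[0, 0, 0, 0.0112, 0, 0, 0], [0, 0, 0, 0, 0, 0, 0]]]' | python3 -m crank|sed -n '2p;4p'
```

```text
tool_pos: [0.5281, 0.1834, 0.1245]
contact_force: [0.1, -0.3, -3.7]
tool_pos: [0.5282, 0.1834, 0.124]
contact_force: [-0.4, 0.1, -2.9]
```

To row units: 0.0006 m is 0.0096.

```bash
echo '[[[0, 0, 0, 0.0096, 0, 0, 0], [0, 0, 0, 0, 0, 0, 0]]]' | python3 -m crank|sed -n '2p;4p'; echo '[[[0, 0, 0, 0.008, 0, 0, 0], [0, 0, 0, 0, 0, 0, 0]]]' | python3 -m crank|sed -n '1,2p;4p'
```

```text
tool_pos: [0.5283, 0.1834, 0.124]
contact_force: [-2.7, -1.0, 2.4]
time: 26.75
tool_pos: [0.5283, 0.1834, 0.1239]
contact_force: [-4.2, -1.5, 7.0]
```

The collar is seated. Opening, then going straight up.

To row units: -0.0008 m is -0.0128.

```bash
echo '[[[1, 0, 0, -0.0128, 0, 0, 0], [1, 0, 0, 0, 0, 0, 0], [1, 0, 0, 0, 0, 0, 0], [1, 0, 0, 0, 0, 0, 0], [1, 0, 0, 0, 0, 0, 0]]]' | python3 -m crank|sed -n '2p;4,5p'; echo '[[[1, 0, 0, -0.16, 0, 0, 0], [1, 0, 0, -0.48, 0, 0, 0], [1, 0, 0, -0.8, 0, 0, 0], [1, 0, 0, -0.8, 0, 0, 0], [1, 0, 0, 0, 0, 0, 0]]]' | python3 -m crank|sed -n '2p;4p'; echo '[[[1, 0, -0.8, 0, 0, 0, 0], [1, 0.32, -0.8, 0, 0, 0, 0], [1, 0.8, -0.32, 0, 0, 0, 0], [1, 0.96, 0, 0, 0, 0, 0], [1, 0.8, 0, 0, 0, 0, 0]]]' | python3 -m crank|sed -n '2p'
python3 - <<'E'
from h import *
im,d=manip.grab_frame("top"); si,sd=manip.grab_frame("side")
cv2.imwrite("pics/z3.png",np.vstack([cv2.resize(im[120:300,140:500],None,fx=1.5,fy=1.5),cv2.resize(si[130:320,150:510],None,fx=1.5,fy=1.5)])[:,:,::-1])
E
```

```text
tool_pos: [0.5282, 0.1834, 0.1235]
contact_force: [0.5, -0.6, -0.4]
gripper_width: 1.0
tool_pos: [0.5308, 0.184, 0.2708]
contact_force: [-0.4, -0.5, 0.1]
tool_pos: [0.3936, 0.0118, 0.2627]
```

View pics/z3.png

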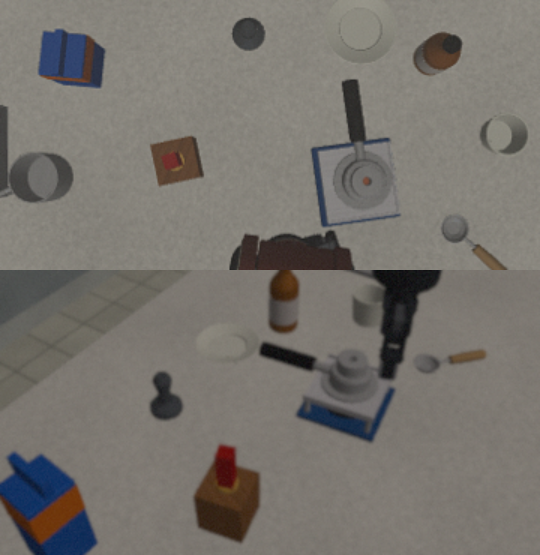

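The rod stands upright in its holder (red grip at (172,160) in the top crop and (227,467) in the side crop), the bystanders are where they were, and the arm is clear.

```bash
echo '[[[1, 0, 0, 0, 0, 0, 0], [1, 0, 0, 0, 0, 0, 0], [1, 0, 0, 0, 0, 0, 0]]]' | python3 -m crank|sed -n '1,4p'; python3 -c "
from plant import manip
print(manip.job_done())"
```

```text
time: 29.1
tool_pos: [0.3962, 0.0127, 0.2635]
tool_rot: [-0.001, -0.161, 0.987, 0.0]
contact_force: [0.6, 0.2, -0.0]
the job is handed in; nothing more can be done
None
```

I pushed the basket down until it stopped at the expected pad height (about 12 N at most by the wrist readings), stood the rod back in its holder with the collar on the block and let go, and handed in at about 29 s; the judge's verdict was not reported.

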